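Lock the blade base into the upturned blender jug

ROBOT

A 6-joint arm with a two-finger parallel gripper is mounted at the origin on a cart in front of the work surface, level with it; the furniture and walls round the work are solid. World frame = base frame: x ahead of the robot, y to its left, z up, the work surface at z = 0. Lengths are in mm, angles in rad, forces in N, time in s.
With the tool pointing down it reaches from about 275 to 1000 mm from the base axis. Payload 8.4 kg.
Tool frame: the origin (TCP) lies midway between the tips of the shut fingers; the grasp point (between the pads) lies 19 mm behind it; z points along the fingers, y is the direction in which the jaws open and shut (so a half turn about z gives the same grasp; the last joint's range is limited). The gripper opens to 85 mm and grips with 20 to 120 N. Pads are 22 mm wide; open, the fingers measure 114 mm over their backs; the gripper's body (76 mm by 85 mm) begins 54 mm behind the grasp point. The pads swing forward as they close: fully open they stand 13 mm farther back than shut.
Start: joints at [-1.309, 0.353, 1.633, -0, 1.155, -0.002], TCP at [162.968, -603.382, 231.281] pointing down, gripper open.
Joint ranges: [-2.63, 2.63], [-0.92, 2.1], [0.06, 2.66], [-1.3, 4.44], [0, 2.69], [-3.02, 3.02]. Speed limits (rad/s): [2.22, 2.22, 2.79, 3.14, 3.14, 3.14].

INTERFACE

Orientations are given as [roll, pitch, yaw] about the fixed x, y, z axes, in that order (R = Rz(yaw) Ry(pitch) Rx(roll)).
In Python, from rig import r gives the robot as it stands.
- The arm moves only by the tool play_rows, never from a script. Its argument "moves" is a list of rows, each a list of 3 entries, a list of its own where there are three numbers: the turn, a rotation vector about the tool's x, y, z in degrees, then the shift along the tool's x, y, z in mm, then the opening, from 0 (shut) to 1 (fully open). A call has 1 to 20 rows; each row is the pose to reach, as a shift and turn from the pose measured when the call began, along the tool's axes at that moment; what a row does not reach only later rows make up. A row lasts 1/10 s, in which the tool goes at most 50 mm and 8.59 degrees, less where a joint would pass 70% of its speed; a pose out of reach is approached as far as the arm can. A call with a gripper value outside its range is refused whole. The fingers move at their own pace and stop on an object; "newtons" is the grip in N (left out, the last holds). Time passes only in rows, so rows that repeat a pose let the fingers close. It gives the time, the measured TCP pose, the force and the opening at its end, in the units of the state.
- r.sense(): the state, without advancing time (a new reading comes with each control period).
- r.grab_frame(name): name is "side" or "top"; returns a dict with "color" (480x640x3 uint8, red, green, blue), "K" (3x3 intrinsics, pixels), "k1" (the pictures are not rectified: a ray, as slopes to the right and down, at radius r is drawn at 1 + k1 r^2 times it, then the intrinsics apply), "rvec" (rotation vector, rad) and "tvec" (3), from world to camera coordinates, as OpenCV has them. Camera axes: x right, y down, z forward; pixel columns grow to the right and rows downward; lengths in mm; the calibration is good to about 2 mm. A picture is of the moment at which its call begins. There is no depth.
- r.sign_off(): hands the job in, once; it reports no verdict.
Trained networks look in a picture, given as the dict that the camera call returned (one of the last four; its "shot" number tells which), for a name from the list of things; names that differ only in an ending like _2 or _b are one class to them, and where a whole thing is asked for, a point or a joint stands for the part that bears it (a point fixed in the world has none). Each returns a list of dicts, best first, with "conf" (0 to 1); they miss things now and then, are a little off and sometimes report something else, mostly with a low value. They report only what shows in the picture. A call takes as long as a camera call. They do not tell look-alikes from the thing itself.
- r.silhouettes(picture, name): "mask" (480x640 bool, what is visible of it) and "location" ([column, row] in pixels, amid what is visible of it).
The state is a dict: "clock": time; "qpos": joint angles; "qvel": joint speeds; "joint_efforts": joint torques, N m; "eef_pos": TCP position; "tcp_rot": TCP orientation; "contact_force": force on the tool from outside, world axes, zero at the start; "wrist_torque": the same for the moment, N m; "opening": opening from 0.0 (shut) to 1.0 (fully open).
Only numpy, scipy, OpenCV 4.12 (cv2) and the standard library are available. Lean on these libraries where they do the work, as an engineer would, in place of code of your own. Each camera call takes 0.05 s, during which the arm holds its last target.

TASK

The blender jug stands upside down in its draining stand. Fit the loose blade base into its mouth: find the gaps in the collar for the two lugs, push the base down against the springy seal and twist it clockwise (seen from above) to the stop, then let it rise so that the lugs lock up into their notches. Leave it locked and level, let go, and do not disturb the other things on the counter.

Things in the scene. Friction and masses are not known exactly. Their poses are not given: they have to be found in the camera images.
- mouth (a point): Centre of the top face of the steel bayonet collar on the neck of the upturned glass jug, 150 mm above the counter; z up. The collar is a ring of 92 mm outside diameter, fixed to the jug. The jug cannot move: it is held in a grey round stand, 160 mm diameter. Its loop handle points along this point's +y, reaching 104 mm from the axis, 108 mm high.
- gaps (a point): Same point and axes as point mouth. The top of the collar is an inward ledge, bore 64 mm. Two opposite gaps in it, each 38 degrees wide, open to a channel of 78 mm diameter. They lie only roughly along the +x and -x axes given here, as the collar sits turned on the jug by an unknown angle, up to 20 degrees either way. Look or feel for them.
- track (a point): Point on the collar's axis 10 mm below the mouth, axes as mouth. Clockwise (from above) of each gap the ledge is 10 mm thick for 10 degrees, then only 6 mm thick: the notch, 32 degrees wide, centred 45 degrees from the middle of the gap, open from below. After it a solid stop, 30 mm deep. Anticlockwise of each gap it is solid too.
- seal (a joint): Travel (m, grows downward, 0 to 0.0085) of the sprung rubber ring inside the collar on which the blade base's skirt sits. Free, its top lies 9 mm below the mouth; it pushes up with 6 N plus 0.6 N per mm.
- blade_center (a point): Centre of the loose blade base (about 0.22 kg, varies 20 percent), half-way up its 55 mm height; z up; it stands upright on its skirt, blades hidden inside. Height above the mouth: 27.5 mm when the lugs lie on the ledge, 18.5 with lugs in the gaps on the free seal, below 11.5 the lugs pass under the 10 mm ledge, 10 pushed fully down, 15.5 locked up in the notches.
- blade_foot (a point): Centre of the blade base's underside, axes as blade_center. Steel skirt, 58 mm diameter, 18 mm high; at its foot two opposite lugs along +x and -x, 15 mm wide, 6 mm high, reaching 36 mm from the axis. Above it a grey fluted flange, 94 mm diameter, from 18 to 24.5 mm above the underside.
- blade_rib (a point): Centre of the blade base's upright grey finger rib, the part to grasp: 60 mm long along x (in line with the lugs), 14 mm thick along y, from 24.5 to 55 mm above the underside; this point is 40 mm above the underside.
- mug_a: green mug, 92 mm wide, 100 tall, standing at the left; origin under its foot
- spice_a: spice jar, 46 mm diameter, 106 tall, standing at the back between the work places; origin under its foot
- apple_0: red apple, 71 mm; origin under it
- apple_1: red apple, 71 mm; origin under it
- tuna: flat tin, 86 mm diameter, 40 tall, at the back right; origin under it
- teaspoon: teaspoon, 139 mm long, lying in front; origin under its middle
- fork: fork, 193 mm long, lying in front on the right; origin under its middle
- blade_base: The whole blade base; origin at the centre of its underside.
Things that resemble listed ones, but are neither listed nor needed, are in the scene too. Leave any pink or purple look-alike of the blade_base alone.

How it is judged (in metres and radians):
On the way:
1. the lugs are through the gaps and the blade base is pushed down against the seal (z of blade_center in the frame of mouth below 0.0125 m and horizontal distance between blade_center and mouth below 0.005 m), for 0.05 s.
At the end, for the whole second after the job is handed in: The blade base rests locked in the collar: its centre 13.5 to 17 mm above the mouth (lugs up in their notches) and within 4 mm of the axis, tilted less than 3 degrees, at rest and released (z of blade_center in the frame of mouth between 0.0135 and 0.017 m and horizontal distance between blade_center and mouth below 0.004 m and angle between blade_center's own z axis and vertical below 0.05 rad and linear speed of blade_base below 0.01 m/s); the robot touches nothing.
It fails at once if another thing on the counter is moved by more than 3 cm (distance of any of mug_a, spice_a, apple_0, apple_1, tuna, teaspoon, fork from where it was at the start of the episode above 0.03 m).
It also fails if it takes over 67 s, if anything falls off the work surface, if the arm or the gripper's body presses on something with over 40 N, if the wrist force passes 120 N, or if a joint passes its speed limit or range.

## Working session

There is one attempt and no reset: what is moved stays moved. The work goes in short steps, Python scripts to look and compute and a tool call to move; the robot and the scene stay as the last step left them, time stands still between calls to the robot, and variables do not carry over. Pictures are saved under pics/ and viewed, and the job is handed in when it is done.

Besides the shell and the picture viewer there is one more tool, called after ">>>" by a JSON object that holds its "name" and its "arguments". play_rows: Moves the arm, as the interface text tells. Its arguments: {"type":"object","properties":{"moves":{"type":"array"},"newtons":{"type":"number"}},"required":["moves"]}

```bash
mkdir -p pics; ls; python3 - <<'E'
from rig import r
import cv2,numpy as np,pickle
D={}
for n in("side","top"):
    f=r.grab_frame(n); D[n]=f
    cv2.imwrite(f"pics/{n}0.png",f["color"][:,:,::-1])
    print(n,f["K"].tolist(),f["k1"],f["rvec"],f["tvec"],f["shot"])
    R=cv2.Rodrigues(np.array(f["rvec"],float))[0]; print(-R.T@np.array(f["tvec"],float).ravel())
    for nm in("blade_base","mouth","spice_a"):
        try:
            for s in r.silhouettes(f,nm): print(nm,s["conf"],s["location"],s["mask"].sum())
        except Exception as e: print(nm,e)
pickle.dump(D,open("f0.pkl","wb"))
print(r.sense())
E
```

```text
pics
side [[437.3982626072569, 0.0, 315.7534175570487], [0.0, 437.3982626072569, 230.06357721760017], [0.0, 0.0, 1.0]] -0.024878658907408365 [ 2.30252928 -0.33229571  0.1739343 ] [-468.49874625  151.52131701 1329.6291849 ] 1
[ 173.4587456  -962.66354412 1026.42803863]
blade_base 0.75 [295.9, 351.6] 938
blade_base 0.69 [431.1, 348.2] 911
blade_base 0.66 [359.1, 310.4] 691
mouth 0.94 [324.0, 219.8] 1344
spice_a 0.97 [367.6, 244.4] 454
top [[455.55094149689506, 0.0, 316.4435592062687], [0.0, 455.55094149689506, 232.5877144639945], [0.0, 0.0, 1.0]] 0.00873416346330492 [ 2.22387704 -2.17476237  0.0458515 ] [ -31.28471464  485.8101323  1272.049138  ] 2
[ 431.80325686  -22.19636785 1291.56977981]
blade_base 0.87 [361.5, 213.3] 854
blade_base 0.86 [438.6, 297.4] 893
blade_base 0.77 [475.1, 177.4] 798
blade_base 0.57 [409.6, 220.3] 888
mouth 0.61 [270.3, 209.7] 1751
mouth 0.47 [155.5, 246.0] 1191
spice_a 0.81 [338.6, 174.7] 325
{'clock': 0.4, 'qpos': array([-1.30939618e+00,  3.53121280e-01,  1.63348248e+00, -1.28681617e-06,
        1.15519218e+00, -2.40548227e-03]), 'qvel': array([ 5.05287193e-05, -7.68484042e-04, -6.36761698e-04,  3.48783059e-04,
       -5.52493302e-04, -3.54169774e-04]), 'joint_efforts': array([-8.48509444e-06, -6.04551816e+01, -3.42007935e+01,  1.74845738e-06,
        3.86811604e-03, -1.29496755e-05]), 'eef_pos': array([ 162.95567514, -603.32887307,  231.16982477]), 'tcp_rot': array([-3.14138936e+00,  6.88160064e-07,  2.63806149e-01]), 'contact_force': array([-0.91465871,  0.54181832, -0.66550299]), 'wrist_torque': array([-0.01722721, -0.03602457, -0.04106409]), 'opening': 1.0009377969054565}
```

View pics/top0.png

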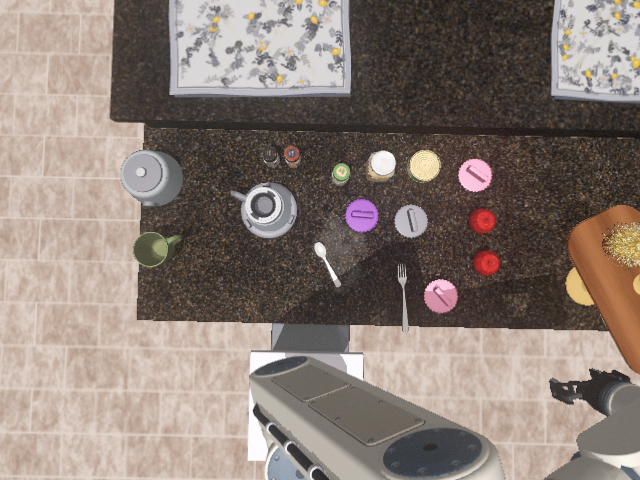

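View pics/side0.png

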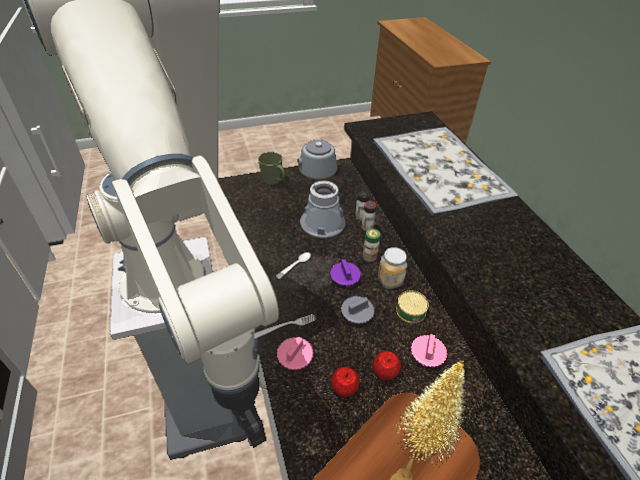

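```bash
python3 - <<'E'
import cv2,pickle
D=pickle.load(open("f0.pkl","rb"))
c=D["top"]["color"][:,:,::-1]
cv2.imwrite("pics/t_jug.png",cv2.resize(c[150:270,200:340],None,fx=5,fy=5,interpolation=2))
cv2.imwrite("pics/t_bl.png",cv2.resize(c[150:330,330:520],None,fx=4,fy=3.3 and 4,interpolation=2)[:600*2:1][:720])
c=D["side"]["color"][:,:,::-1]
cv2.imwrite("pics/s_bl.png",cv2.resize(c[280:400,260:460],None,fx=4,fy=4,interpolation=2))
cv2.imwrite("pics/s_jug.png",cv2.resize(c[160:300,250:400],None,fx=4,fy=4,interpolation=2))
E
```

```text
(no output)
```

View crops.

The candidates in the top picture are purple (361,215), pink (475,175), pink (440,296) and grey (410,221). The grey one fits, because its flange and rib are grey and the others are the excluded look-alikes. I'll confirm it in crops.

View pics/t_jug.png

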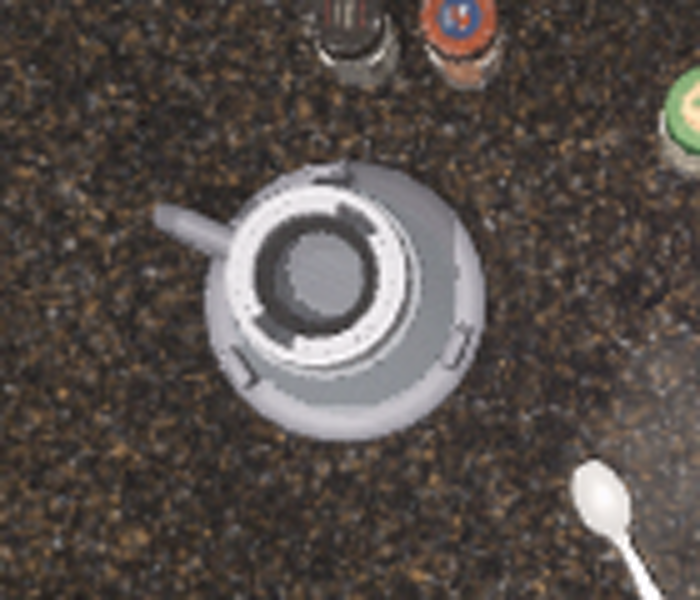

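View pics/t_bl.png

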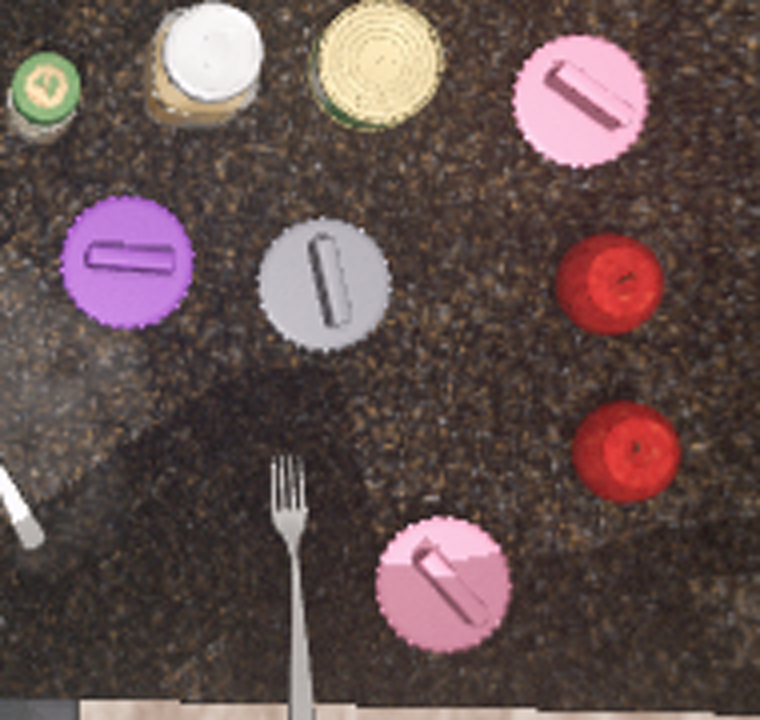

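View pics/s_jug.png

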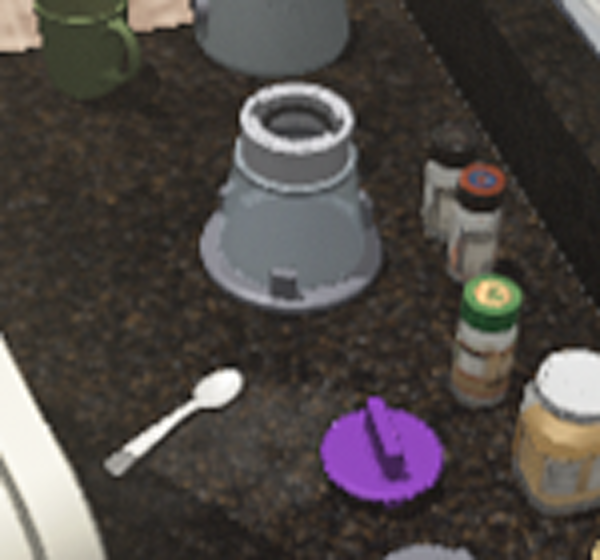

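The crop shows the grey base at top (410.5,221), with its rib running up and down in the picture. The collar gaps are at jug-crop (353,217) and (277,330). Next I'll measure both.

```bash
cat > h.py <<'E'
import cv2,numpy as np,pickle
def unp(f,uv,z):
    uv=np.array(uv,float).reshape(-1,1,2); K=np.array(f["K"]); 
    n=cv2.undistortPoints(uv,K,np.array([f["k1"],0,0,0.]))[:,0]
    R=cv2.Rodrigues(np.array(f["rvec"],float))[0]; t=np.array(f["tvec"],float).ravel()
    c=-R.T@t; d=np.c_[n,np.ones(len(n))]@R
    return c+d*((z-c[2])/d[:,2])[:,None]
def proj(f,P):
    return cv2.projectPoints(np.array(P,float).reshape(-1,1,3),np.array(f["rvec"],float),np.array(f["tvec"],float),np.array(f["K"]),np.array([f["k1"],0,0,0.]))[0][:,0]
def warp(f,cx,cy,z,half=60,s=5):
    # rectified picture: image up = +x world, left=+y ; s px/mm
    n=int(2*half*s); v,u=np.mgrid[0:n,0:n]
    X=cx+half-v/s; Y=cy+half-u/s
    p=proj(f,np.c_[X.ravel(),Y.ravel(),np.full(X.size,z)]).reshape(n,n,2).astype(np.float32)
    return cv2.remap(f["color"],p[...,0],p[...,1],cv2.INTER_CUBIC)[:,:,::-1].copy()
E
python3 - <<'E'
from h import *
D=pickle.load(open("f0.pkl","rb"))
for n,j,b in(("top",[263.2,205],[410.8,221.5]),("side",[324,191],[358,311])):
    f=D[n]
    pj=unp(f,j,150)[0]; pb=unp(f,b,24.5)[0]; print(n,pj,pb)
    if n=="top": c0,b0=pj,pb
    a=warp(f,c0[0],c0[1],150); q=warp(f,b0[0],b0[1],24.5)
    for im,rr in((a,(46,32)),(q,(47,))):
        im[300,::20]=(0,0,255); im[::20,300]=(0,0,255)
        for k in rr: cv2.circle(im,(300,300),k*5,(0,255,0),1)
    cv2.imwrite(f"pics/w_{n}_j.png",a); cv2.imwrite(f"pics/w_{n}_b.png",q)
E
```

```text
top [546.86238158 114.77244174 150.        ] [ 522.55603685 -282.52382718   24.5       ]
side [546.51304303 104.5131874  150.        ] [ 525.08953176 -290.69403451   24.5       ]
```

View pics/w_top_j.png

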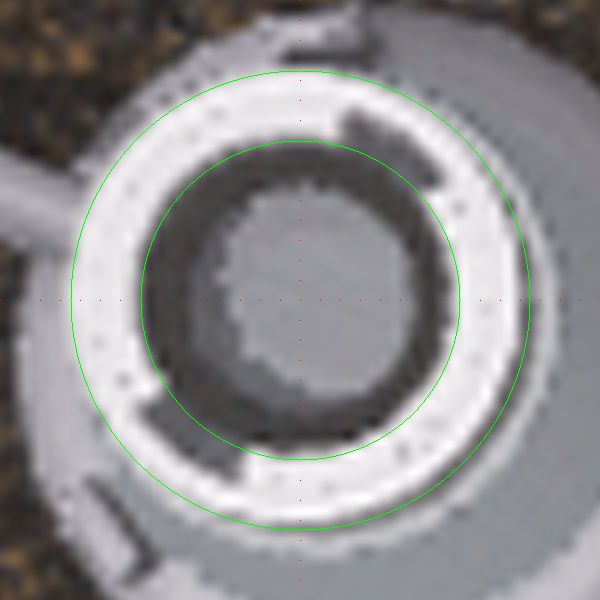

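View pics/w_side_j.png

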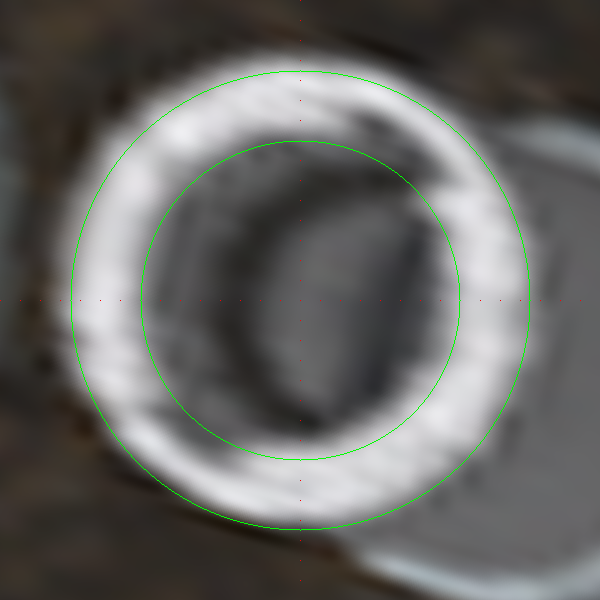

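View pics/w_top_b.png

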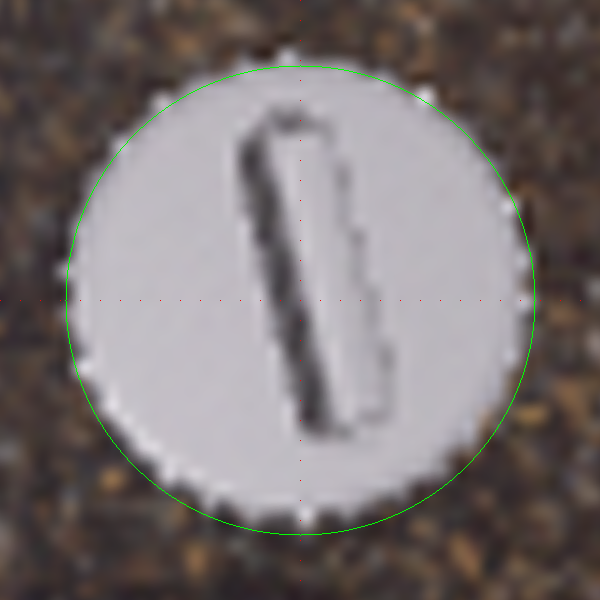

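View pics/w_side_b.png

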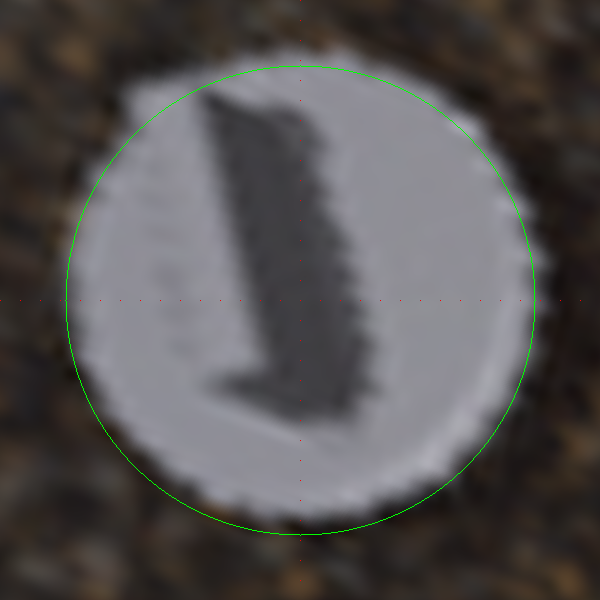

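```bash
cat > m.py <<'E'
from h import *
from scipy.optimize import least_squares
def ring(f,cx,cy,z,R,sat=False):
    # edge along rays, robust circle fit; returns centre
    im=warp(f,cx,cy,z).astype(float).mean(2); im=cv2.GaussianBlur(im,(0,0),2)
    P=[]
    for a in np.arange(0,360,3):
        rr=np.arange(R-6,R+5,.1); d=np.radians(a)
        x=300-5*rr*np.sin(d); y=300-5*rr*np.cos(d)
        p=cv2.remap(im.astype(np.float32),x.astype(np.float32)[None],y.astype(np.float32)[None],1)[0]
        g=np.gradient(p); i=np.argmin(g)
        if g[i]<-0.8: P.append([cx+rr[i]*np.cos(d),cy+rr[i]*np.sin(d)])
    P=np.array(P)
    s=least_squares(lambda q:np.hypot(P[:,0]-q[0],P[:,1]-q[1])-q[2],[cx,cy,R],loss="soft_l1",f_scale=.4)
    return s.x,len(P)
def prof(f,cx,cy,z,r):
    im=warp(f,cx,cy,z).astype(float).mean(2).astype(np.float32)
    a=np.arange(-180,180,1.); d=np.radians(a); o=0
    for q in r: o=o+cv2.remap(im,(300-5*q*np.sin(d)).astype(np.float32)[None],(300-5*q*np.cos(d)).astype(np.float32)[None],1)[0]
    return a,o/len(r)
E
python3 - <<'E'
from m import *
D=pickle.load(open("f0.pkl","rb"))
for n in("top","side"):
    f=D[n]
    s,k=ring(f,547.7,115.4,150,46); print(n,"collar",s,k)
    a,p=prof(f,s[0],s[1],150,[34.5,35.5,36.5]); 
    m=(np.percentile(p,90)+np.percentile(p,5))/2
    print(" dark",a[p<m].astype(int).tolist())
    print(n,"flange",ring(f,525,-283,24.5,47), ring(f,525,-283,21,47))
E
```

```text
top collar [547.92990271 116.21115587  45.31299515] 120
 dark [-53, -52, -51, -50, -49, -48, -47, -46, -45, -44, -43, -42, -41, -40, -39, -38, -37, -36, -35, -34, -33, -32, -31, -30, -29, -28, -27, -26, -25, -24, -23, -22, -21, -20, -19, -18, -17, -16, 127, 128, 129, 130, 131, 132, 133, 134, 135, 136, 137, 138, 139, 140, 141, 142, 143, 144, 145, 146, 147, 148, 149, 150, 151, 152, 153, 154, 155, 156, 157, 158, 159, 160, 161, 162, 163]
top flange (array([ 525.07086437, -282.04404487,   45.90759546]), 120) (array([ 525.33892329, -282.7329928 ,   46.04412301]), 120)
side collar [548.91942168 115.35452448  46.38378017] 120
 dark [-54, -53, -52, -51, -50, -49, -48, -47, -46, -45, -44, -43, -42, -41, -40, -39, -38, -37, -36, -35, -34, -33, -32, -31, -30, -29, -28, -27, -26, -25, -24, -23, -22, -21, -20, -19, -18, -17, -16, 128, 129, 130, 131, 132, 133, 134, 135, 136, 137, 138, 139, 140, 141, 142, 143, 144, 145, 146, 147, 148, 149, 150, 151, 152, 153, 154, 155, 156, 157, 158, 159, 160]
side flange (array([ 525.87682034, -283.21426223,   46.80377506]), 120) (array([ 527.13063856, -280.79391196,   46.96891953]), 120)
```

```bash
python3 - <<'E'
from m import *
D=pickle.load(open("f0.pkl","rb"))
o=[]
for n in("top","side"):
    q=warp(D[n],525.4,-282.6,55,half=40,s=7)
    th=np.radians(12)
    pts=[]
    for x,y in((30,7),(30,-7),(-30,-7),(-30,7)):
        X=x*np.cos(th)-y*np.sin(th);Y=x*np.sin(th)+y*np.cos(th); pts.append([280-7*Y,280-7*X])
    cv2.polylines(q,[np.int32(pts)],True,(0,255,0),1); o.append(cv2.resize(q,(400,400)))
cv2.imwrite("pics/rib.png",np.hstack(o))
E
```

```text
(no output)
```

View pics/rib.png

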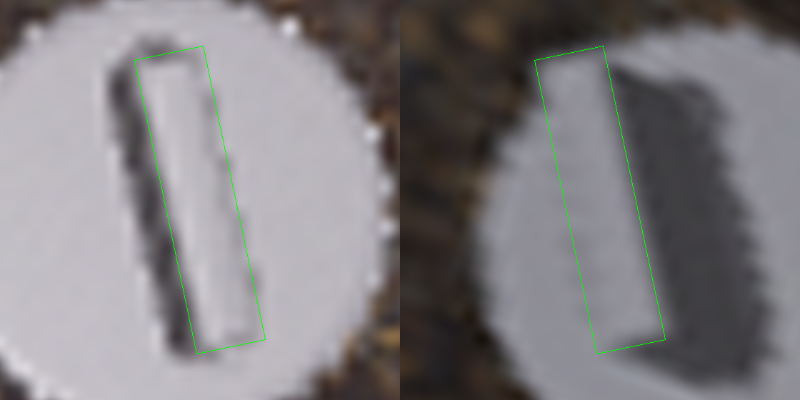

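>>> {"name": "play_rows", "arguments": {"moves": [[[0,0,-8.4],[20,-10,0],1],[[0,0,-16.8],[44,-22,0],1],[[0,0,-25.2],[68,-34,0],1],[[0,0,-33.6],[92,-46,0],1],[[0,0,-42],[116,-58,0],1],[[0,0,-50.4],[140,-69,0],1],[[0,0,-58.8],[164,-81,0],1],[[0,0,-67.2],[188,-93,0],1],[[0,0,-75.6],[212,-105,0],1],[[0,0,-84],[236,-117,0],1],[[0,0,-92.4],[260,-129,0],1],[[0,0,-100.8],[284,-141,0],1],[[0,0,-109.2],[308,-153,0],1],[[0,0,-117.6],[332,-165,0],1],[[0,0,-126],[356,-177,0],1],[[0,0,-134.4],[380,-189,0],1],[[0,0,-142.8],[404,-200,0],1],[[0,0,-151.2],[424,-210,0],1],[[0,0,-159.6],[433.5,-215,0],1],[[0,0,-168],[433.5,-215,0],1]]}}

```text
clock: 2.4
eef_pos: [526.6, -281.5, 231.2]
tcp_rot: [3.141, 0.0, -3.08]
contact_force: [0.1, -0.2, 0.1]
opening: 1.002
```

```bash
cat > s.py <<'E'
from rig import r
import numpy as np,sys
s=r.sense(); print({k:np.round(v,3).tolist() for k,v in s.items() if k in("clock","qpos","eef_pos","tcp_rot","contact_force","wrist_torque","opening")})
# target world x y z yawdeg -> tool shift/turn
if len(sys.argv)>4:
    from scipy.spatial.transform import Rotation as Ro
    t=list(map(float,sys.argv[1:5])); R=Ro.from_euler("xyz",s["tcp_rot"]); 
    T=Ro.from_euler("xyz",[np.pi,0,np.radians(t[3])])
    print("shift",np.round(R.inv().apply(np.array(t[:3])-s["eef_pos"]),1),"turn",np.round((R.inv()*T).as_rotvec(degrees=True),2))
E
python3 s.py 525.4 -282.6 100 192
```

```text
{'clock': 2.4, 'qpos': [-0.494, 0.31, 1.695, 0.001, 1.136, -2.127], 'eef_pos': [526.553, -281.527, 231.16], 'tcp_rot': [3.141, 0.0, -3.08], 'contact_force': [0.106, -0.209, 0.054], 'wrist_torque': [-0.004, -0.009, 0.003], 'opening': 1.002}
shift [  1.3  -1.1 131.2] turn [ 0.02  0.02 -8.44]
```

>>> {"name": "play_rows", "arguments": {"moves": [[[0,0,-8.4],[1.3,-1.1,40],1],[[0,0,-8.4],[1.3,-1.1,80],1],[[0,0,-8.4],[1.3,-1.1,120],1],[[0,0,-8.4],[1.3,-1.1,150],1],[[0,0,-8.4],[1.3,-1.1,175],1],[[0,0,-8.4],[1.3,-1.1,192],1],[[0,0,-8.4],[1.3,-1.1,202],1],[[0,0,-8.4],[1.3,-1.1,202],1]]}}

```text
clock: 3.2
eef_pos: [524.7, -282.3, 28.1]
tcp_rot: [3.14, -0.001, -2.933]
contact_force: [-0.4, -0.5, 0.1]
opening: 1.0
```

```bash
python3 s.py 525.4 -282.6 29 192; python3 - <<'E'
from rig import r
from h import *
o=[]
for n in("top","side"):
    f=r.grab_frame(n); o.append(cv2.resize(warp(f,525,-282,55,half=80,s=4),(400,400)))
cv2.imwrite("pics/g1.png",np.hstack(o))
E
```

```text
{'clock': 3.2, 'qpos': [-0.496, 0.565, 1.831, 0.001, 0.747, -2.276], 'eef_pos': [524.719, -282.257, 28.054], 'tcp_rot': [3.14, -0.001, -2.933], 'contact_force': [-0.402, -0.463, 0.114], 'wrist_torque': [0.056, -0.009, 0.029], 'opening': 1.0}
shift [-0.6 -0.5 -0.9] turn [ 0.1  -0.07 -0.05]
```

View pics/g1.png

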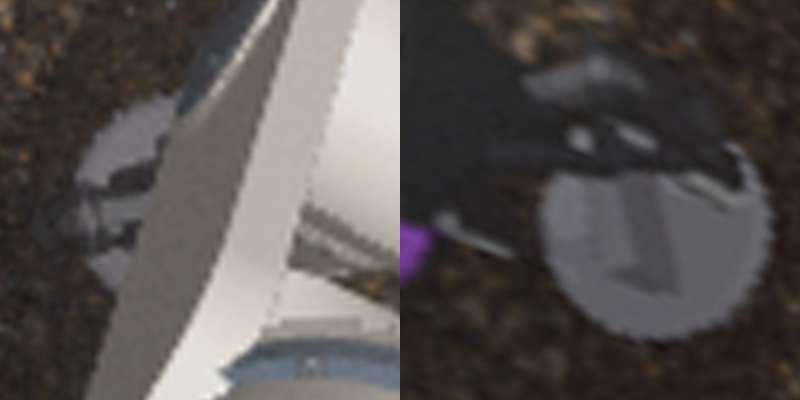

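The fingers straddle the rib, so I'll close.

>>> {"name": "play_rows", "arguments": {"moves": [[[0,0,0],[-0.6,-0.4,-0.9],0.5],[[0,0,0],[-0.6,-0.4,-0.9],0.0],[[0,0,0],[-0.6,-0.4,-0.9],0.0],[[0,0,0],[-0.6,-0.4,-0.9],0.0],[[0,0,0],[-0.6,-0.4,-0.9],0.0],[[0,0,0],[-0.6,-0.4,-0.9],0.0],[[0,0,0],[-0.6,-0.4,-0.9],0.0],[[0,0,0],[-0.6,-0.4,-0.9],0.0]], "newtons": 70}}

```text
clock: 4.1
eef_pos: [526.7, -283.2, 31.0]
tcp_rot: [-3.141, 0.001, -2.933]
contact_force: [-1.1, 0.9, 5.2]
opening: 0.146
```

```bash
python3 s.py 525.4 -282.6 235 192
```

```text
{'clock': 4.1, 'qpos': [-0.496, 0.562, 1.828, 0.001, 0.751, -2.276], 'eef_pos': [526.671, -283.211, 31.047], 'tcp_rot': [-3.141, 0.001, -2.933], 'contact_force': [-1.093, 0.861, 5.232], 'wrist_torque': [0.126, 0.168, 0.042], 'opening': 0.146}
shift [   0.9    0.8 -204. ] turn [-0.02  0.07 -0.05]
```

>>> {"name": "play_rows", "arguments": {"moves": [[[0,0,0],[0,0,-10],0],[[0,0,0],[0,0,-35],0],[[0,0,0],[0,0,-70],0],[[0,0,0],[0,0,-110],0],[[0,0,0],[0,0,-150],0],[[0,0,0],[0,0,-175],0],[[0,0,0],[0,0,-185],0],[[0,0,0],[0,0,-185],0]]}}

```text
clock: 4.9
eef_pos: [526.8, -283.4, 217.2]
tcp_rot: [-3.14, 0.003, -2.933]
contact_force: [0.1, 0.1, -3.2]
opening: 0.144
```

```bash
python3 s.py 548.4 115.8 215 145; python3 - <<'E'
from rig import r
from h import *
for n in("top","side"):
    f=r.grab_frame(n); cv2.imwrite(f"pics/{n}2.png",f["color"][:,:,::-1])
E
```

```text
{'clock': 4.9, 'qpos': [-0.496, 0.324, 1.709, 0.001, 1.106, -2.276], 'eef_pos': [526.815, -283.433, 217.211], 'tcp_rot': [-3.14, 0.003, -2.933], 'contact_force': [0.059, 0.134, -3.196], 'wrist_torque': [-0.007, 0.004, 0.043], 'opening': 0.144}
shift [-103.8  386.1    1.8] turn [-3.000e-02  2.000e-01  4.695e+01]
```

View pics/side2.png

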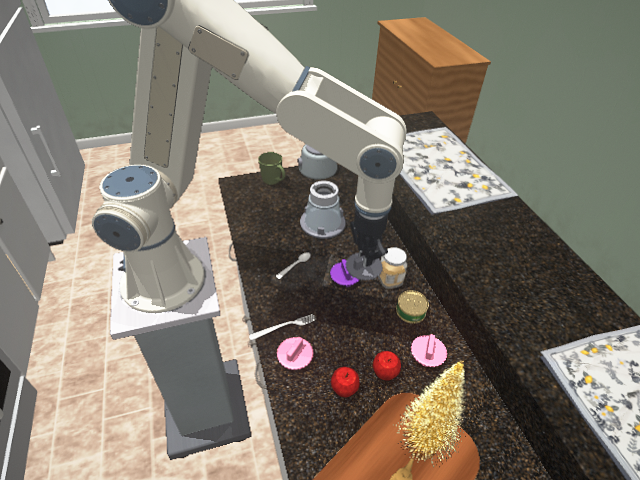

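>>> {"name": "play_rows", "arguments": {"moves": [[[0,0,2],[-6,20,0],0],[[0,0,6],[-14,50,0],0],[[0,0,10],[-24,90,0],0],[[0,0,15],[-35,130,0],0],[[0,0,20],[-46,170,0],0],[[0,0,25],[-57,210,0],0],[[0,0,30],[-68,250,0],0],[[0,0,35],[-79,290,0],0],[[0,0,40],[-90,330,0],0],[[0,0,44],[-98,360,0],0],[[0,0,47],[-103,380,0],0],[[0,0,47],[-104.6,385.3,0],0],[[0,0,47],[-104.6,385.3,0],0],[[0,0,47],[-104.6,385.3,0],0]]}}

```text
clock: 6.4
eef_pos: [547.6, 115.0, 214.0]
tcp_rot: [-3.14, -0.002, 2.531]
contact_force: [0.4, -0.1, -3.0]
opening: 0.144
```

```bash
python3 s.py 549.3 115.2 190 145; python3 - <<'E'
from rig import r
from h import *
for n in("top","side"):
    f=r.grab_frame(n); cv2.imwrite(f"pics/{n}3.png",f["color"][:,:,::-1])
    pickle.dump(f,open(f"{n}3.pkl","wb"))
    o=warp(f,548.4,115.8,205,half=60,s=5); cv2.circle(o,(300,300),235,(0,255,0),1)
    cv2.imwrite(f"pics/{n}3w.png",o)
E
```

```text
{'clock': 6.4, 'qpos': [0.204, 0.271, 1.791, 0.001, 1.082, -0.756], 'eef_pos': [547.599, 114.977, 213.957], 'tcp_rot': [-3.14, -0.002, 2.531], 'contact_force': [0.358, -0.096, -2.987], 'wrist_torque': [0.019, -0.029, -0.004], 'opening': 0.144}
shift [-1.3  1.2 24. ] turn [-0.07 -0.11  0.  ]
```

View pics/side3.png

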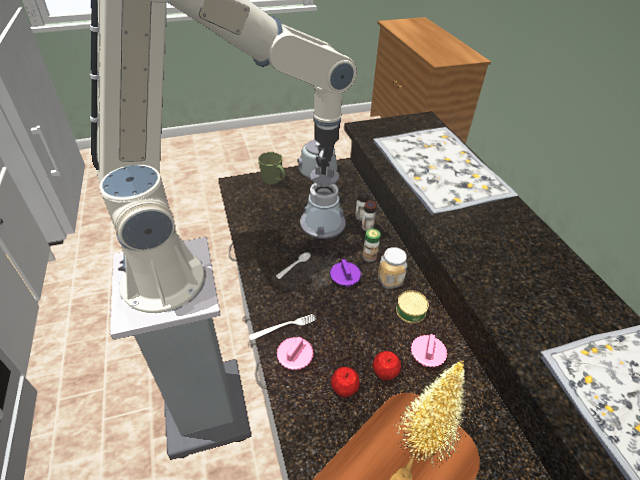

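View pics/side3w.png

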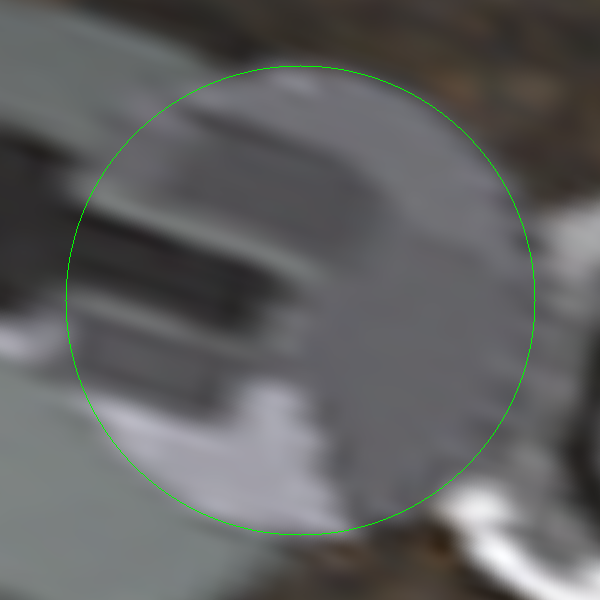

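View pics/top3w.png

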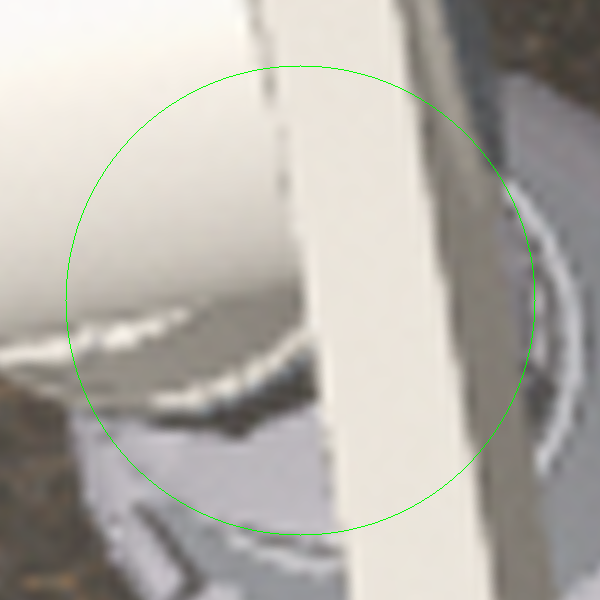

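>>> {"name": "play_rows", "arguments": {"moves": [[[0,0,0],[-1.3,1.2,8],0],[[0,0,0],[-1.3,1.2,16],0],[[0,0,0],[-1.3,1.2,24],0],[[0,0,0],[-1.3,1.2,29],0],[[0,0,0],[-1.3,1.2,29],0],[[0,0,0],[-1.3,1.2,29],0]]}}

```text
clock: 7.1
eef_pos: [549.6, 115.0, 185.4]
tcp_rot: [-3.141, -0.002, 2.53]
contact_force: [-0.2, -0.2, -2.0]
opening: 0.146
```

```bash
python3 s.py 549.3 115.2 183 145; python3 - <<'E'
from rig import r
from h import *
f=r.grab_frame("side"); c=f["color"][150:260,270:390,::-1]; cv2.imwrite(f"pics/s4.png",cv2.resize(c,None,fx=5,fy=5,interpolation=2))
o=warp(f,548.4,115.8,177.5,half=60,s=5); cv2.circle(o,(300,300),235,(0,255,0),1)
cv2.imwrite(f"pics/s4w.png",o)
E
```

```text
{'clock': 7.1, 'qpos': [0.203, 0.305, 1.814, 0.001, 1.024, -0.756], 'eef_pos': [549.643, 115.01, 185.393], 'tcp_rot': [-3.141, -0.002, 2.53], 'contact_force': [-0.165, -0.195, -2.004], 'wrist_torque': [0.001, -0.015, 0.05], 'opening': 0.146}
shift [ 0.4 -0.   2.4] turn [-0.03 -0.09 -0.07]
```

View pics/s4.png

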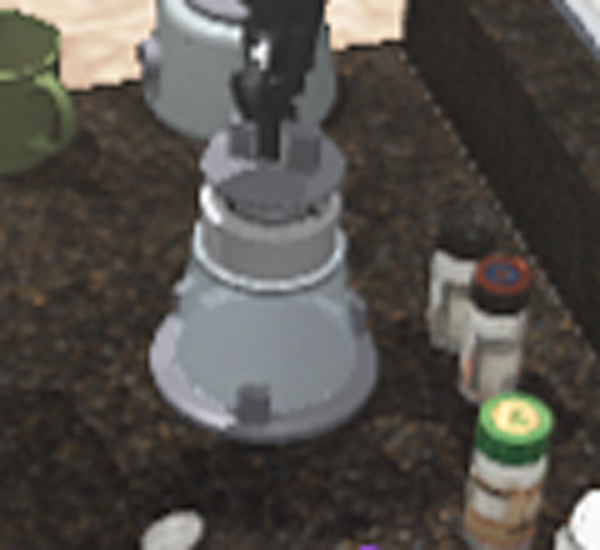

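View pics/s4w.png

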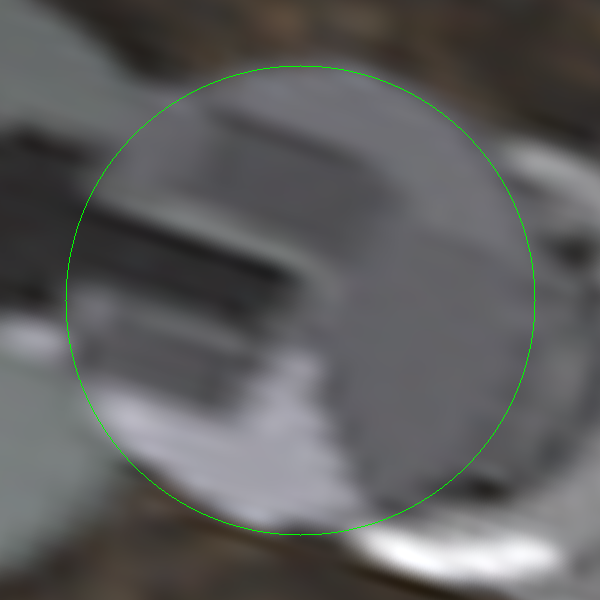

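The flange sits level above the collar, centred to about 1 mm. I'll lower it by feel.

>>> {"name": "play_rows", "arguments": {"moves": [[[0,0,0],[0,0,2],0],[[0,0,0],[0,0,4],0],[[0,0,0],[0,0,6],0],[[0,0,0],[0,0,8],0],[[0,0,0],[0,0,10],0],[[0,0,0],[0,0,12],0],[[0,0,0],[0,0,12],0],[[0,0,0],[0,0,12],0]]}}

```text
clock: 7.95
eef_pos: [549.8, 115.1, 173.6]
tcp_rot: [-3.141, -0.001, 2.53]
contact_force: [-0.0, -0.0, -2.3]
opening: 0.148
```

```bash
python3 s.py 549.3 115.2 164.5 145
```

```text
{'clock': 7.95, 'qpos': [0.203, 0.319, 1.824, 0.001, 0.999, -0.756], 'eef_pos': [549.796, 115.065, 173.624], 'tcp_rot': [-3.141, -0.001, 2.53], 'contact_force': [-0.001, -0.036, -2.315], 'wrist_torque': [-0.025, 0.036, 0.018], 'opening': 0.148}
shift [ 0.5 -0.2  9.1] turn [-0.01 -0.07 -0.07]
```

There's no contact, and the underside is at about 143 mm, which puts the lugs through the gaps. Next I'll push against the seal.

>>> {"name": "play_rows", "arguments": {"moves": [[[0,0,0],[0,0,2],0],[[0,0,0],[0,0,4],0],[[0,0,0],[0,0,6],0],[[0,0,0],[0,0,8],0],[[0,0,0],[0,0,9.5],0],[[0,0,0],[0,0,9.5],0],[[0,0,0],[0,0,9.5],0]]}}

```text
clock: 8.65
eef_pos: [550.0, 115.1, 164.7]
tcp_rot: [3.141, -0.001, 2.53]
contact_force: [-2.7, 0.7, 7.8]
opening: 0.147
```

```bash
python3 s.py 549.3 115.2 164 145
```

```text
{'clock': 8.65, 'qpos': [0.203, 0.33, 1.832, 0.001, 0.98, -0.756], 'eef_pos': [550.047, 115.148, 164.727], 'tcp_rot': [3.141, -0.001, 2.53], 'contact_force': [-2.683, 0.73, 7.794], 'wrist_torque': [-0.076, 0.413, -0.069], 'opening': 0.147}
shift [ 0.6 -0.4  0.7] turn [ 0.02 -0.04 -0.06]
```

>>> {"name": "play_rows", "arguments": {"moves": [[[0,0,0],[0.8,-0.6,0.8],0],[[0,0,0],[0.8,-0.6,1.6],0],[[0,0,0],[0.8,-0.6,1.6],0],[[0,0,0],[0.8,-0.6,1.6],0]]}}

```text
clock: 9.05
eef_pos: [550.0, 115.2, 164.1]
tcp_rot: [3.14, 0.001, 2.53]
contact_force: [-1.7, -0.9, 8.0]
opening: 0.151
```

```bash
python3 s.py 549.3 115.2 163 145
```

```text
{'clock': 9.05, 'qpos': [0.203, 0.33, 1.834, 0.001, 0.976, -0.756], 'eef_pos': [550.023, 115.162, 164.097], 'tcp_rot': [3.14, 0.001, 2.53], 'contact_force': [-1.666, -0.948, 7.974], 'wrist_torque': [-0.194, 0.202, -0.02], 'opening': 0.151}
shift [ 0.6 -0.4  1.1] turn [ 0.1   0.05 -0.06]
```

>>> {"name": "play_rows", "arguments": {"moves": [[[0,0,0],[0.6,-0.4,1.5],0],[[0,0,0],[0.6,-0.4,2.5],0],[[0,0,0],[0.6,-0.4,2.5],0],[[0,0,0],[0.6,-0.4,2.5],0]]}}

```text
clock: 9.45
eef_pos: [550.1, 115.2, 163.4]
tcp_rot: [3.139, 0.003, 2.53]
contact_force: [-4.9, -1.8, 17.4]
opening: 0.151
```

```bash
python3 s.py 549.3 115.2 163 145;  python3 - <<'E'
from rig import r
from h import *
f=r.grab_frame("side"); c=f["color"][150:260,270:390,::-1]; cv2.imwrite(f"pics/s5.png",cv2.resize(c,None,fx=5,fy=5,interpolation=2))
E
```

```text
{'clock': 9.45, 'qpos': [0.204, 0.33, 1.836, 0.0, 0.972, -0.755], 'eef_pos': [550.094, 115.165, 163.447], 'tcp_rot': [3.139, 0.003, 2.53], 'contact_force': [-4.929, -1.77, 17.377], 'wrist_torque': [-0.324, 0.986, -0.016], 'opening': 0.151}
shift [ 0.7 -0.4  0.4] turn [ 0.17  0.14 -0.06]
```

View pics/s5.png

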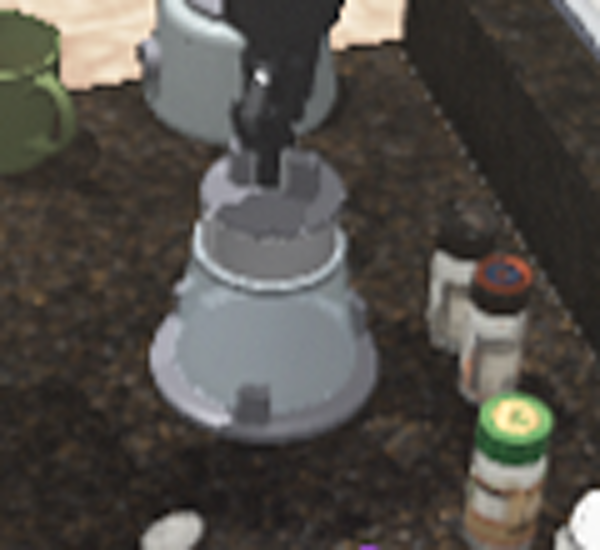

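It's bottomed out at 17 N, so I'll twist clockwise.

>>> {"name": "play_rows", "arguments": {"moves": [[[0,0,4],[0.7,-0.4,0.9],0],[[0,0,8],[0.7,-0.5,0.9],0],[[0,0,12],[0.7,-0.6,0.9],0],[[0,0,16],[0.8,-0.7,0.9],0],[[0,0,20],[0.8,-0.8,0.9],0],[[0,0,24],[0.8,-0.9,0.9],0],[[0,0,28],[0.8,-0.9,0.9],0],[[0,0,32],[0.9,-1,0.9],0],[[0,0,36],[0.9,-1,0.9],0],[[0,0,40],[0.9,-1.2,0.9],0],[[0,0,43],[0.9,-1.2,0.9],0],[[0,0,43],[0.9,-1.2,0.9],0]]}}

```text
clock: 10.7
eef_pos: [549.8, 114.8, 163.6]
tcp_rot: [3.135, 0.0, 1.777]
contact_force: [-0.2, -1.3, 8.5]
opening: 0.151
```

```bash
python3 s.py 548.7 114.7 163 96
```

```text
{'clock': 10.7, 'qpos': [0.203, 0.328, 1.838, -0.0, 0.969, -0.003], 'eef_pos': [549.819, 114.8, 163.617], 'tcp_rot': [3.135, 0.0, 1.777], 'contact_force': [-0.17, -1.303, 8.543], 'wrist_torque': [-0.195, 0.235, -0.057], 'opening': 0.151}
shift [ 0.1 -1.1  0.6] turn [ 0.37 -0.02  5.84]
```

>>> {"name": "play_rows", "arguments": {"moves": [[[0.3,0,2],[0.1,-0.6,0.6],0],[[0.3,0,4],[0.1,-0.6,0.6],0],[[0.3,0,6],[0.1,-0.6,0.6],0],[[0.3,0,7.5],[0.1,-0.6,0.6],0],[[0.3,0,9],[0.1,-0.6,0.6],0],[[0.3,0,9],[0.1,-0.6,0.6],0]]}}

```text
clock: 11.3
eef_pos: [548.5, 114.8, 163.7]
tcp_rot: [3.142, 0.0, 1.623]
contact_force: [-7.4, 0.6, 12.0]
opening: 0.148
```

```bash
python3 s.py 548.7 114.7 163 96; python3 - <<'E'
from rig import r
from h import *
f=r.grab_frame("side"); c=f["color"][150:260,270:390,::-1]; cv2.imwrite(f"pics/s6.png",cv2.resize(c,None,fx=5,fy=5,interpolation=2))
E
```

```text
{'clock': 11.3, 'qpos': [0.204, 0.329, 1.836, -0.0, 0.977, 0.152], 'eef_pos': [548.509, 114.837, 163.72], 'tcp_rot': [3.142, 0.0, 1.623], 'contact_force': [-7.398, 0.59, 11.962], 'wrist_torque': [0.157, 1.145, 1.637], 'opening': 0.148}
shift [-0.1  0.2  0.7] turn [ 0.    0.   -3.03]
```

View pics/s6.png

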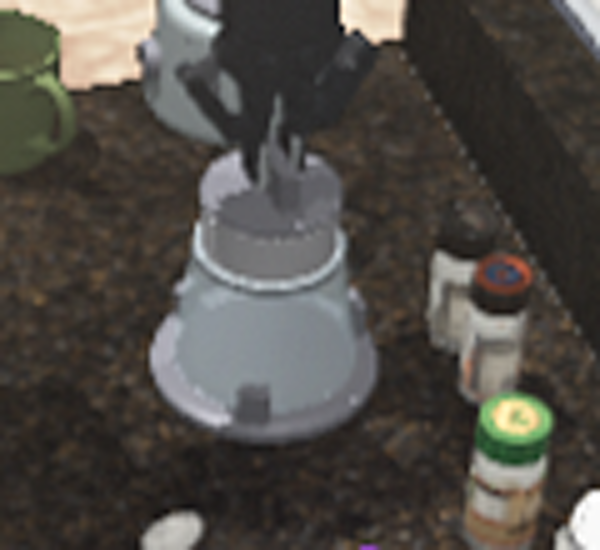

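The 1.6 N m torque shows it's at the stop. I'll ease back 3° and let it rise.

>>> {"name": "play_rows", "arguments": {"moves": [[[0,0,-3],[0,0,0.3],0],[[0,0,-3],[0,0,-1],0],[[0,0,-3],[0,0,-2.5],0],[[0,0,-3],[0,0,-4],0],[[0,0,-3],[0,0,-5],0],[[0,0,-3],[0,0,-5],0],[[0,0,-3],[0,0,-5],0]]}}

```text
clock: 12.05
eef_pos: [548.4, 114.9, 168.8]
tcp_rot: [-3.141, -0.0, 1.675]
contact_force: [-1.5, 1.6, 0.3]
opening: 0.148
```

```bash
python3 s.py 548.7 114.7 169 96
```

```text
{'clock': 12.05, 'qpos': [0.204, 0.323, 1.832, 0.0, 0.987, 0.099], 'eef_pos': [548.404, 114.89, 168.75], 'tcp_rot': [-3.141, -0.0, 1.675], 'contact_force': [-1.528, 1.55, 0.266], 'wrist_torque': [0.317, 0.234, 0.496], 'opening': 0.148}
shift [-0.2  0.3 -0.2] turn [-0.01 -0.   -0.01]
```

>>> {"name": "play_rows", "arguments": {"moves": [[[0,0,0],[0,0,-1],0],[[0,0,0],[0,0,-2],0],[[0,0,0],[0,0,-2],0],[[0,0,0],[0,0,-2],0]]}}

```text
clock: 12.45
eef_pos: [548.3, 114.9, 169.2]
tcp_rot: [-3.141, -0.0, 1.675]
contact_force: [5.1, 3.1, -18.9]
opening: 0.15
```

```bash
python3 s.py 548.7 114.7 169 96
```

```text
{'clock': 12.45, 'qpos': [0.204, 0.322, 1.831, 0.0, 0.989, 0.099], 'eef_pos': [548.253, 114.899, 169.21], 'tcp_rot': [-3.141, -0.0, 1.675], 'contact_force': [5.091, 3.081, -18.869], 'wrist_torque': [0.447, -0.96, 0.515], 'opening': 0.15}
shift [-0.2  0.4  0.2] turn [-0.05 -0.   -0.01]
```

A 19 N upward pull holds, so it's locked. I'll relax and release.

>>> {"name": "play_rows", "arguments": {"moves": [[[0,0,0],[0,0,0.5],0],[[0,0,0],[0,0,0.5],0],[[0,0,0],[0,0,0.5],0.2],[[0,0,0],[0,0,0.3],0.35],[[0,0,0],[0,0,0],0.6],[[0,0,0],[0,0,0],0.8],[[0,0,0],[0,0,0],0.8],[[0,0,0],[0,0,-10],0.8],[[0,0,0],[0,0,-40],0.8],[[0,0,0],[0,0,-80],0.8],[[0,0,0],[0,0,-120],0.8],[[0,0,0],[0,0,-120],0.8]]}}

```text
clock: 13.65
eef_pos: [551.3, 115.5, 295.8]
tcp_rot: [3.133, -0.001, 1.675]
contact_force: [1.0, -1.0, -0.6]
opening: 0.796
```

```bash
python3 s.py 400 -300 290 96; python3 - <<'E'
from rig import r
from m import *
f=r.grab_frame("side"); c=f["color"][150:260,270:390,::-1]; cv2.imwrite(f"pics/s7.png",cv2.resize(c,None,fx=5,fy=5,interpolation=2))
for fz in (159,162,163,164,165,170): print(fz,ring(f,548.4,115.8,fz,47))
E
```

```text
{'clock': 13.65, 'qpos': [0.204, 0.195, 1.7, 0.0, 1.238, 0.099], 'eef_pos': [551.289, 115.497, 295.827], 'tcp_rot': [3.133, -0.001, 1.675], 'contact_force': [1.022, -0.965, -0.567], 'wrist_torque': [0.028, 0.082, -0.023], 'opening': 0.796}
shift [-397.5 -193.8    3.7] turn [ 0.51 -0.06 -0.01]
159 (array([549.61008446, 117.33717898,  47.1656546 ]), 80)
162 (array([548.8631917 , 115.00823836,  46.47234988]), 79)
163 (array([548.34151686, 113.85878733,  46.38605395]), 80)
164 (array([548.03737693, 112.88762019,  46.26287593]), 81)
165 (array([547.72130595, 111.77085432,  46.08635559]), 82)
170 (array([546.23847163, 107.93567814,  45.65948568]), 65)
```

View pics/s7.png

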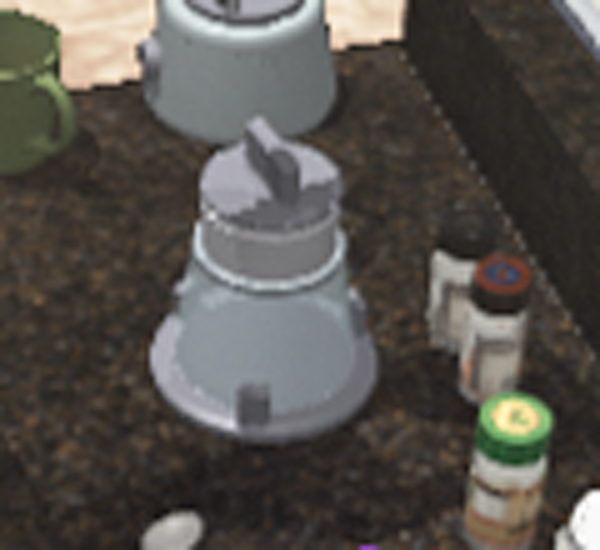

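The base sits flush and level at s7-crop (271,187). I'll move the arm aside and check from above.

>>> {"name": "play_rows", "arguments": {"moves": [[[0,0,0],[-20,0,0],0.8],[[0,0,0],[-60,0,0],0.8],[[0,0,0],[-100,0,0],0.8],[[0,0,0],[-140,0,0],0.8],[[0,0,0],[-180,0,0],0.8],[[0,0,0],[-220,0,0],0.8],[[0,0,0],[-260,0,0],0.8],[[0,0,0],[-300,0,0],0.8],[[0,0,0],[-340,0,0],0.8],[[0,0,0],[-350,0,0],0.8],[[0,0,0],[-350,0,0],0.8],[[0,0,0],[-350,0,0],0.8]]}}

```text
clock: 14.9
eef_pos: [586.1, -231.8, 292.1]
tcp_rot: [3.137, -0.002, 1.675]
contact_force: [0.3, -0.1, -0.8]
opening: 0.802
```

```bash
python3 s.py; python3 - <<'E'
from rig import r
from m import *
f=r.grab_frame("top"); cv2.imwrite("pics/top8.png",f["color"][:,:,::-1])
print(ring(f,548.4,115.8,162.5,47))
o=warp(f,548.4,115.8,193,half=60,s=5); cv2.imwrite("pics/t8w.png",o)
E
```

```text
{'clock': 14.9, 'qpos': [-0.381, 0.31, 1.556, 0.004, 1.272, -0.487], 'eef_pos': [586.102, -231.823, 292.052], 'tcp_rot': [3.137, -0.002, 1.675], 'contact_force': [0.3, -0.101, -0.787], 'wrist_torque': [0.007, 0.048, -0.012], 'opening': 0.802}
(array([548.62869146, 117.02419317,  47.46122112]), 110)
```

View pics/top8.png

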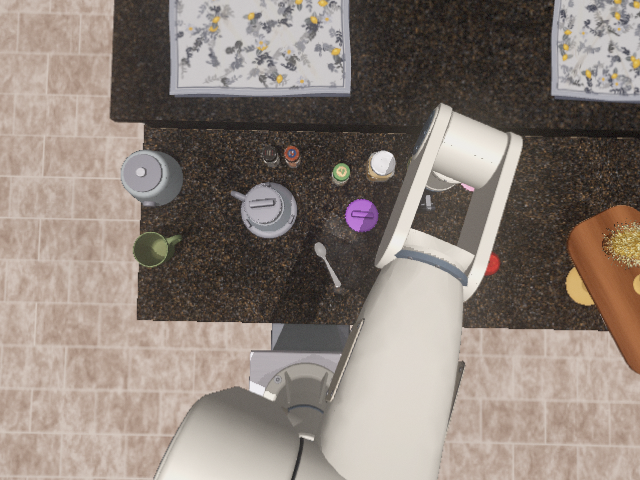

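View pics/t8w.png

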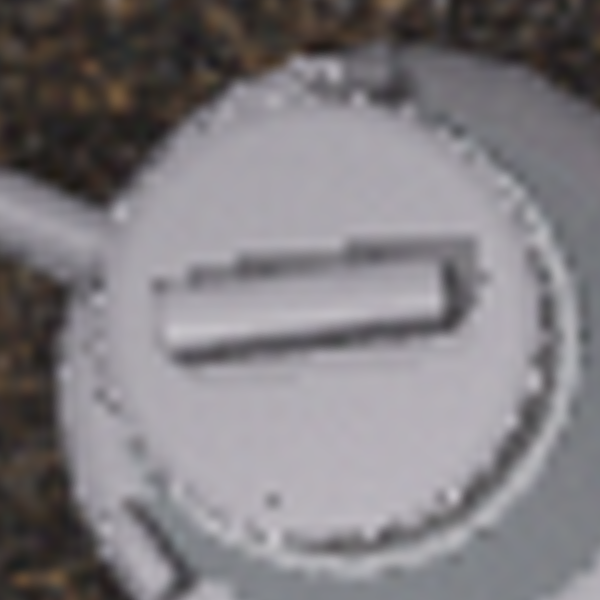

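```bash
python3 -c "
from rig import r
print(r.sign_off())"
```

```text
the job is handed in; nothing more can be done
None
```

I fitted the grey blade base into the jug's mouth, locked it, let go and handed the job in about 15 s into the 67 s limit. I held it by its rib and lined the lugs up with the gaps I had measured at about -35° in the world frame. They went in without contact, so I pushed the base down until it bottomed out (17 N). Then I turned it clockwise to the stop (1.6 N m), eased back about 3° and let it rise about 5 mm before letting go.

**Last checks:**
- **Lock:** before I let go, the base held against an upward pull of about 19 N. The rib now lies about 50° clockwise of the gaps.
- **Height and level:** in the pictures the flange looks level. The measured rise from the bottomed position puts the base's centre about 15 to 15.5 mm above the mouth, within the 13.5 to 17 mm allowed.
- **Position:** both cameras put the base within about 1 to 1.5 mm of the mouth's axis. They disagreed by 2 to 3 mm in y, so this is only good to about that much.
- **Robot:** the gripper is clear of everything.
- **Other things on the counter:** those visible in the last top picture look unmoved. The arm hid the fork and one apple and partly hid the tin there. I only carried the base above them, and I saw no sign of contact.

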